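# Let a ball out of the hopper without slamming its lid

## Task

Let the brass ball out of the blue hopper: with closed fingertips press the hopper's red lever all the way down, so that the linked lid swings up, and keep it down until the ball lies in the tray. Then ease the lever back up under the fingertips so that the lid settles fully shut without slamming, and move clear. Grip and lift nothing, do not touch the ball, and leave the yellow hopper and everything else on the bench as it is.

Things in the scene. Friction and masses are not known exactly. Their poses are not given: they have to be found in the camera images.
- hopper_blue: blue sheet-steel ball hopper fixed to the bench; origin: centre of its underside, z up. -x points to its red lever, +x to its tray. Body x -75 to +80 mm, 80 wide, 124 high; inside, a trough slopes down to the mouth at x +80, shut by the lid's front flap. Tray: x +81 to +196, 88 wide, walls 66 high. The shaft of lid and lever runs along y at x -70, z 130 mm.
- hopper_yellow: yellow sheet-steel ball hopper fixed to the bench; origin: centre of its underside, z up. -x points to its red lever, +x to its tray. Body x -75 to +80 mm, 80 wide, 124 high; inside, a trough slopes down to the mouth at x +80, shut by the lid's front flap. Tray: x +81 to +196, 88 wide, walls 66 high. The shaft of lid and lever runs along y at x -70, z 130 mm.
- lid_blue (a joint): blue hopper's barred steel lid and its lever, one rigid piece on one shaft (rad): 0 = lid shut, lever up, at rest; 0.65 = end stop, lever fully down, lid up. The ball passes under the flap from about 0.3. Lid weight, a return spring and a damper push it shut: some 5 to 11 N on the pad holds it open; let go, it falls shut at about 3 rad/s, which is a slam.
- lid_yellow (a joint): the same angle for the yellow hopper: stays 0.
- blue_pad (a point): centre of the top face of the red pad (55 mm along the lever, 60 wide, 10 thick) ending the blue hopper's lever; moves with it. The pad's centre is 130 mm from the shaft on a straight arm to -x of the hopper. At rest the arm rises outwards by 0.35 rad, pad top about 180 mm above the bench; fully pressed it slopes down 0.30 rad, pad top about 95 mm. Nothing stands under it.
- yellow_pad (a point): the same point on the yellow hopper's lever; not to be pressed.
- brass_ball_center (a point): centre of the brass ball, 44 mm diameter, 0.2 kg. At first it lies in the blue hopper's trough against the shut flap (about x +60, z 81 mm in the hopper's frame), seen between the bars of the lid; in the tray it settles against the outer wall (about x +168, z 41 mm).
- steel_ball_center (a point): centre of the steel ball, 44 mm, in the yellow hopper's trough; stays there.
- spray_can: standing green spray can, 54 mm diameter, 150 mm high, between the two hoppers' trays; origin under its centre.
- grinder: blue angle grinder lying on the bench to the left, about 280 mm long; origin under its middle.
- earmuffs: red and black ear defenders lying on the bench to the right, about 180 x 160 mm, 72 mm high; origin between the cups.
- safety_glasses: yellow safety glasses, 130 x 140 mm, 42 mm high, far left; origin at the bridge.
- wrench: steel wrench lying flat on the left, near the robot; origin under its middle.
- magnet_stand: round steel magnet base, 90 mm diameter, with a bent yellow rod 155 mm high, far right; origin under its centre.
- brass_ball: the brass ball itself; its origin turns with it, so use the centre point.

How it is judged:
By the outcome, as a careful person would: the job done as asked, in the order asked, and still so for the second after the job is handed in, with the robot touching nothing.
It also fails if it takes over 48 s, if anything falls off the work surface, if the arm or the gripper's body presses on something with over 40 N, if the wrist force passes 120 N, or if a joint passes its speed limit or range.

## Robot

A 7-joint arm with a two-finger parallel gripper is mounted at the origin on the work surface. World frame = base frame: x ahead of the robot, y to its left, z up, the work surface at z = 0. Lengths are in m, angles in rad, forces in N, time in s.
With the tool pointing down it reaches from about 0.425 to 0.875 m from the base axis. Payload 8.4 kg.
Tool frame: the origin (TCP) lies on the centre line of the jaws, within the pads' length; the fingertips stand 19 mm ahead of it and the grasp point (between the pads) is the TCP; x points along the fingers, z is the direction in which the jaws open and shut, and the axes are right-handed (so a half turn about x gives the same grasp; the last joint's range is limited). The gripper opens to 85 mm and grips with 20 to 120 N. Pads are 22 mm wide; open, the fingers measure 114 mm over their backs; the gripper's body (76 mm by 85 mm) begins 54 mm behind the grasp point. The pads swing forward as they close: fully open they stand 13 mm farther back than shut.
Start: joints at [1.038, 0.333, 0.04, 1.465, -0.013, 1.343, -0.059], TCP at [0.273, -0.59, 0.25] pointing down, gripper open.
Joint ranges: [-2.58, 2.58], [-0.38, 2.09], [-1.3, 1.39], [0.25, 2.4], [-1.5, 4.64], [0.08, 2.09], [-2.65, 2.65]. Speed limits (rad/s): [2.22, 2.22, 2.79, 2.79, 3.14, 3.14, 3.14].

## Interface

Orientations are given as a unit quaternion [x, y, z, w].
In Python, from plant import ctrl gives the robot as it stands. The module is installed in compiled form; this text tells all that it offers.
- The arm moves only by the shell command python3 -m inch 'ROWS'. ROWS is a JSON object of lists of equal length, an entry for each row: "claw": the finger opening in m, from 0 to 0.0854; "delta_pos": the shift along the tool's x, y, z in m, a list of three; "twist": the turn about the tool's x in degrees. A call has 1 to 20 rows; each row shifts and turns the commanded pose from where the row before left it, along the tool's axes as they then stand; what a row does not reach is not made up. A row lasts 1/10 s, in which the tool goes at most 50 mm and 8.59 degrees, less where a joint would pass 70% of its speed; a pose out of reach is approached as far as the arm can. A call is refused whole if a number of a shift passes 0.05 or a number of a turn 8.59, either way. A call with a gripper value outside its range is refused whole. The fingers move at their own pace and stop on an object; the grip force is fixed at half the most. Time passes only in rows, so rows that do not move let the fingers close. It gives the time, the measured TCP pose, the force and the opening at its end, in the units of the state.
- ctrl.sense(): the state, without advancing time (a new reading comes with each control period).
- ctrl.camera(name): name is "side" or "top"; returns the picture (400x640x3 uint8, red, green, blue); there is no depth.
- ctrl.camera_model(name): a dict with "camera_matrix" (3x3 intrinsics, pixels), "view" (4x4, takes a point from world to camera coordinates). Camera axes: x right, y up, looking along -z (the intrinsics and any distortion apply to the point x, -y, -z); pixel columns grow to the right and rows downward; lengths in m; the calibration is good to about 2 mm. A picture is of the moment at which its call begins. camera_model takes no time and is no camera call.
- ctrl.job_done(): hands the job in, once; it reports no verdict.
The state is a dict: "t": time; "q": joint angles; "qd": joint speeds; "joint_torque": joint torques, N m; "tool_pos": TCP position; "ee_rot": TCP orientation; "force": force on the tool from outside, world axes, zero at the start; "moment": the same for the moment, N m; "grip_width": opening from 0.0 (shut) to 1.0 (fully open).
Only numpy, scipy, OpenCV 4.12 (cv2) and the standard library are available. Lean on these libraries where they do the work, as an engineer would, in place of code of your own. Each camera call takes 0.05 s, during which the arm holds its last target.

## Working session

There is one attempt and no reset: what is moved stays moved. The work goes in short steps, Python scripts to look and compute and a shell command to move; the robot and the scene stay as the last step left them, time stands still between calls to the robot, and variables do not carry over. Pictures are saved under pics/ and viewed, and the job is handed in when it is done.

```bash
mkdir -p pics; python3 - <<'E'
from plant import ctrl
import cv2, numpy as np
for n in("side","top"):
    im=ctrl.camera(n); cv2.imwrite(f"pics/{n}0.png",im[:,:,::-1])
    m=ctrl.camera_model(n); print(n,{k:(np.round(np.array(v),3).tolist()) for k,v in m.items()})
s=ctrl.sense(); print({k:np.round(v,3).tolist() for k,v in s.items()})
E
```

```text
side {'camera_matrix': [[400.134, 0.0, 321.99], [0.0, 400.134, 204.133], [0.0, 0.0, 1.0]], 'view': [[-0.833, -0.553, 0.003, 0.432], [0.293, -0.436, 0.851, -0.248], [-0.469, 0.71, 0.525, -1.21], [0.0, 0.0, 0.0, 1.0]]}
top {'camera_matrix': [[379.185, 0.0, 320.269], [0.0, 379.185, 207.001], [0.0, 0.0, 1.0]], 'view': [[0.042, -0.999, 0.003, 0.01], [0.974, 0.041, 0.222, -0.543], [-0.222, -0.006, 0.975, -1.293], [0.0, 0.0, 0.0, 1.0]]}
{'t': 0.1, 'q': [1.038, 0.334, 0.04, 1.466, -0.013, 1.343, -0.058], 'qd': [-0.0, -0.001, -0.001, -0.002, -0.0, 0.001, 0.001], 'joint_torque': [0.006, -66.002, 1.372, -40.648, 0.017, 0.009, -0.0], 'tool_pos': [0.273, -0.589, 0.249], 'ee_rot': [0.381, 0.596, -0.38, 0.595], 'force': [-0.247, 0.16, -0.621], 'moment': [-0.037, -0.034, -0.013], 'grip_width': 0.998}
```

View pics/side0.png

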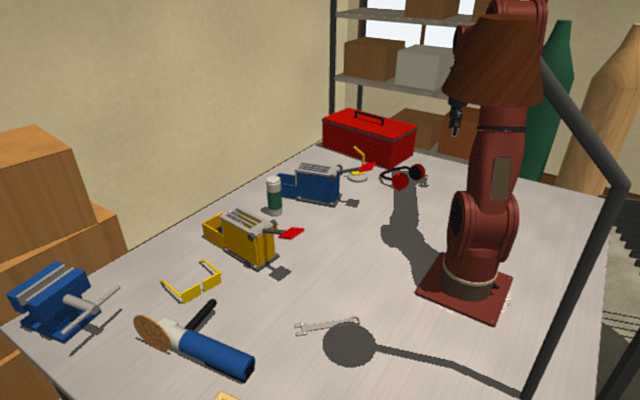

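View pics/top0.png

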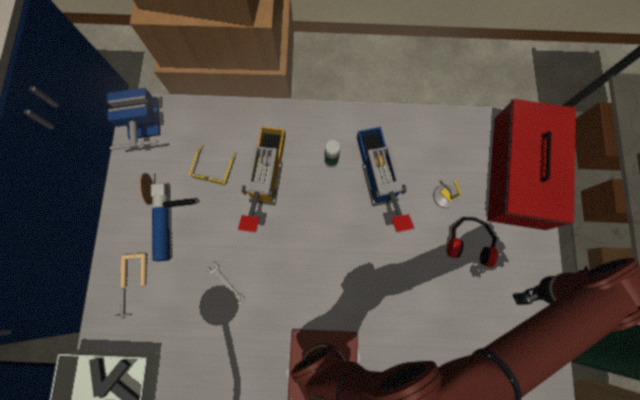

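The top view shows the blue hopper right of centre with its red pad near (403,223), and the yellow hopper's pad near (249,223). In the side view the blue pad is near (365,167). I'll enlarge both.

```bash
python3 - <<'E'
import cv2
t=cv2.imread("pics/top0.png")[110:250,330:490]; s=cv2.imread("pics/side0.png")[140:240,260:400]
cv2.imwrite("pics/tz.png",cv2.resize(t,None,fx=4.2,fy=4.2,interpolation=cv2.INTER_CUBIC))
cv2.imwrite("pics/sz.png",cv2.resize(s,None,fx=5,fy=5,interpolation=cv2.INTER_CUBIC))
E
```

```text
(no output)
```

View pics/tz.png

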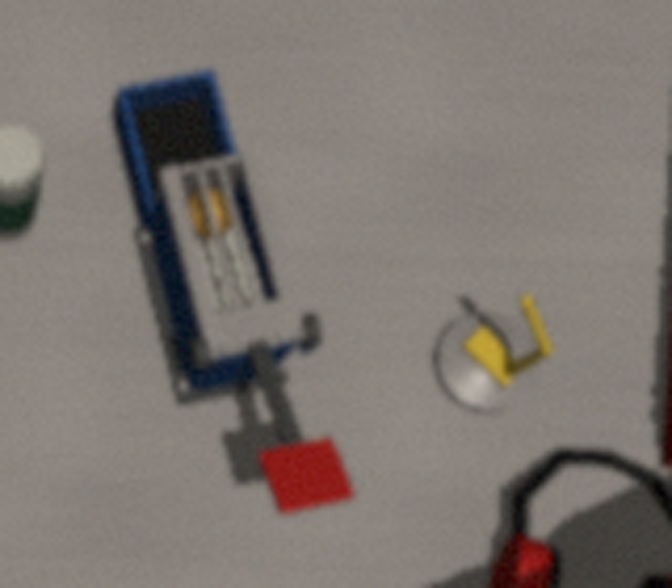

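View pics/sz.png

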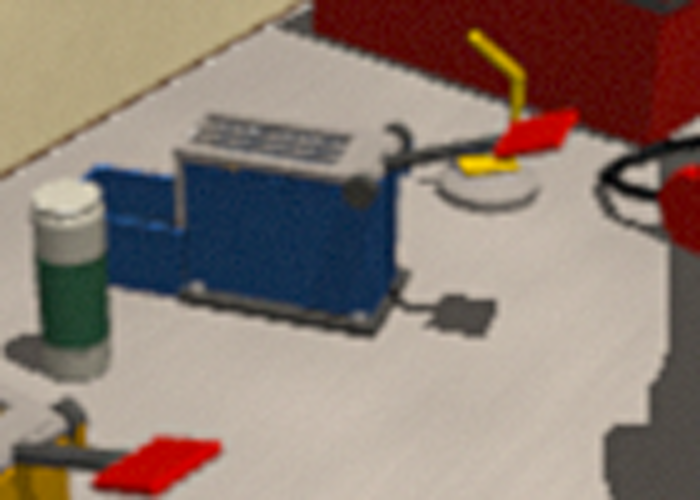

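```bash
cat > h.py <<'E'
import numpy as np
from plant import ctrl
from scipy.optimize import least_squares
def proj(P,n):
    m=ctrl.camera_model(n);V=np.array(m["view"]);K=np.array(m["camera_matrix"])
    c=np.atleast_2d(P)@V[:3,:3].T+V[:3,3]; c=c*[1,-1,-1]; u=c@K.T
    return u[:,:2]/u[:,2:]
def padpt(dx,dy,th=0,off=.005):
    a=.35-th; r=.130+dx
    return [-.07-r*np.cos(a)+off*np.sin(a),dy,.13+r*np.sin(a)+off*np.cos(a)]
def W(p,L):
    c,s=np.cos(p[2]),np.sin(p[2]); L=np.atleast_2d(L)
    return np.c_[p[0]+c*L[:,0]-s*L[:,1],p[1]+s*L[:,0]+c*L[:,1],L[:,2]]
E
python3 - <<'E'
from h import *
T=lambda x,y:(330+(x+.5)/4.2-.5,110+(y+.5)/4.2-.5); S=lambda x,y:(260+(x+.5)/5-.5,140+(y+.5)/5-.5)
# y local + = left when facing +x(tray); in top image left
obs=[("top",padpt(-.0275,.03),T(262,453)),("top",padpt(-.0275,-.03),T(330,440)),("top",padpt(.0275,-.03),T(352,493)),("top",padpt(.0275,.03),T(284,508)),
("top",[.196,.044,.066],T(118,92)),("top",[.196,-.044,.066],T(212,72)),
("top",[.06,0,.085],T(209,212)),
("side",padpt(-.0275,.03),S(497,152)),("side",padpt(.0275,.03),S(548,150)),("side",padpt(.0275,-.03),S(578,113)),
("side",[.196,-.044,.066],S(88,168)),("side",[-.075,.04,0],S(372,332))]
def f(p): return np.concatenate([(proj(W(p,L),n)[0]-o) for n,L,o in obs])
r=least_squares(f,[.6,-.2,.2],loss="soft_l1"); print(r.x); print(f(r.x).reshape(-1,2).round(1))
# which pad centroid by triangulation
p=r.x
for th in(0,.3,.65): print(th,W(p,padpt(0,0,th)).round(4))
for th in(0,.65): print(th,"outer edge",W(p,padpt(.0275,0,th)).round(4))
E
```

```text
[ 0.65919192 -0.18659643  0.26108611]
[[-1.   0. ]
 [ 0.6 -0.8]
 [ 1.1  0.8]
 [-0.9  1.3]
 [-0.4 -0.4]
 [ 0.1 -0.4]
 [-0.7  0.6]
 [-1.5 -0.1]
 [ 2.3 -2.2]
 [-0.3 -1.5]
 [ 1.3 -1.3]
 [-1.  -0.2]]
0 [[ 0.4752 -0.2357  0.1793]]
0.3 [[ 0.4664 -0.2381  0.1415]]
0.65 [[ 0.4702 -0.2371  0.0964]]
0 outer edge [[ 0.4503 -0.2424  0.1887]]
0.65 outer edge [[ 0.4448 -0.2439  0.0882]]
```

Pose fit: residuals are about 1 px (roughly 3 mm). The pad centre is at about (0.475, -0.236, 0.179), which agrees with the stated 180 mm height and is within reach. Next I work out the transit in tool axes.

```bash
cat >> h.py <<'E'
from scipy.spatial.transform import Rotation as R
PZ=[.65919,-.18660,.26109]
def todelta(target):
    s=ctrl.sense(); Rm=R.from_quat(s["ee_rot"])
    return Rm.inv().apply(np.array(target)-s["tool_pos"]),Rm.as_matrix().round(3)
E
python3 - <<'E'
from h import *
t=W(PZ,[-.195,0,.25])[0]; print(t); print(*todelta(t))
E
```

```text
[ 0.47079871 -0.23693608  0.25      ]
[-1.82903654e-04  3.27625907e-01 -2.36751411e-01] [[-0.001  0.907  0.42 ]
 [ 0.001  0.42  -0.907]
 [-1.    -0.    -0.001]]
```

```bash
python3 -m inch '{"claw":[0,0,0,0,0,0,0,0,0,0,0,0,0,0,0,0,0,0,0,0],"delta_pos":[[0,0.008,-0.006],[0,0.018,-0.013],[0,0.018,-0.013],[0,0.018,-0.013],[0,0.018,-0.013],[0,0.018,-0.013],[0,0.018,-0.013],[0,0.018,-0.013],[0,0.018,-0.013],[0,0.018,-0.013],[0,0.018,-0.013],[0,0.018,-0.013],[0,0.018,-0.013],[0,0.018,-0.013],[0,0.018,-0.013],[0,0.018,-0.013],[0,0.018,-0.013],[0,0.018,-0.013],[0,0.014,-0.010],[0,0,0]],"twist":[0,0,0,0,0,0,0,0,0,0,0,0,0,0,0,0,0,0,0,0]}'
python3 - <<'E'
from h import *
import cv2
t=W(PZ,[-.195,0,.25])[0]; print(*todelta(t))
for n in("side","top"):
    im=ctrl.camera(n)[:,:,::-1]; 
    im=im[140:240,260:400] if n=="side" else im[110:250,330:490]
    cv2.imwrite(f"pics/{n}1.png",cv2.resize(im,None,fx=4,fy=4,interpolation=cv2.INTER_CUBIC))
s=ctrl.sense();print({k:np.round(v,3).tolist() for k,v in s.items()})
E
```

```text
t: 2.1
tool_pos: [0.4723, -0.2336, 0.2503]
ee_rot: [0.38, 0.597, -0.379, 0.597]
force: [0.1, 1.5, 0.4]
grip_width: -0.002
[ 0.00026017 -0.0027913   0.00236938] [[ 0.     0.905  0.424]
 [ 0.001  0.424 -0.905]
 [-1.     0.001 -0.001]]
{'t': 2.2, 'q': [0.61, 0.098, -0.245, 1.752, 0.025, 1.295, -0.776], 'qd': [0.015, 0.003, 0.021, -0.002, 0.004, 0.0, 0.002], 'joint_torque': [-1.41, -47.147, -2.023, -40.122, -0.2, -0.02, -0.112], 'tool_pos': [0.471, -0.237, 0.25], 'ee_rot': [0.38, 0.596, -0.381, 0.596], 'force': [0.397, -0.817, 0.617], 'moment': [-0.042, -0.005, -0.011], 'grip_width': -0.0}
```

View pics/side1.png

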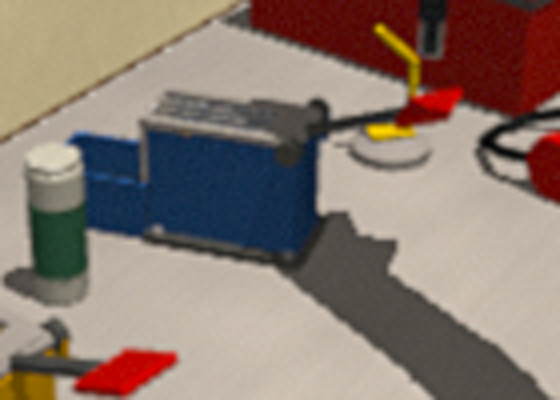

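View pics/top1.png

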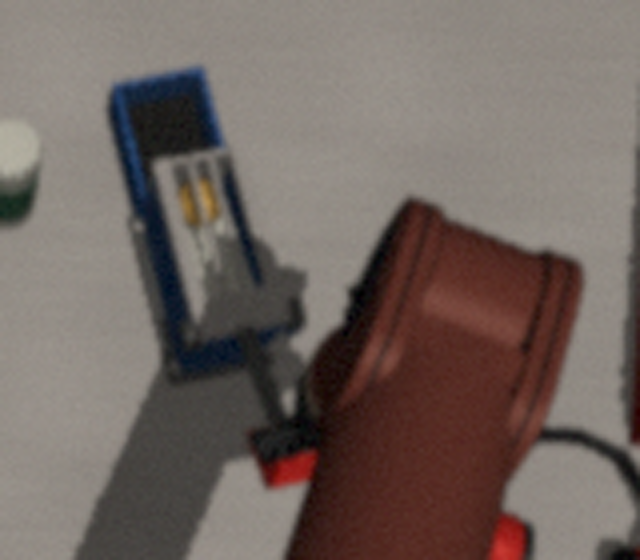

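```bash
python3 - <<'E'
from h import *
print((proj([[.471,-.237,.231],W(PZ,padpt(0,0))[0]],"side")-[260,140])*4)
print((proj([[.471,-.237,.231],W(PZ,padpt(0,0))[0]],"top")-[330,110])*4)
E
python3 -m inch '{"claw":[0,0,0,0,0],"delta_pos":[[0.01,0,0],[0.01,0,0],[0.01,0,0],[0.01,0,0],[0,0,0]],"twist":[0,0,0,0,0]}'
```

```text
[[433.34086799  51.22530855]
 [425.20352447 101.10186266]]
[[306.64549753 443.72346163]
 [290.58846702 450.44036348]]
t: 2.7
tool_pos: [0.4702, -0.2367, 0.2083]
ee_rot: [0.381, 0.597, -0.381, 0.595]
force: [0.2, 0.2, 0.4]
grip_width: -0.002
```

The tip sits over the pad centre, as the projection predicted. I start pressing, watching the force.

```bash
python3 -m inch '{"claw":[0,0,0,0,0,0],"delta_pos":[[0.005,0,0],[0.005,0,0],[0.005,0,0],[0.005,0,0],[0.005,0,0],[0,0,0]],"twist":[0,0,0,0,0,0]}'
```

```text
t: 3.3
tool_pos: [0.4715, -0.2374, 0.1856]
ee_rot: [0.381, 0.595, -0.381, 0.596]
force: [-0.9, -1.3, 4.1]
grip_width: -0.0
```

```bash
python3 - <<'E'
from h import *
import cv2
im=ctrl.camera("side")[:,:,::-1][110:250,220:410]
cv2.imwrite("pics/s2.png",cv2.resize(im,None,fx=4,fy=4,interpolation=cv2.INTER_CUBIC))
E
```

```text
(no output)
```

View pics/s2.png

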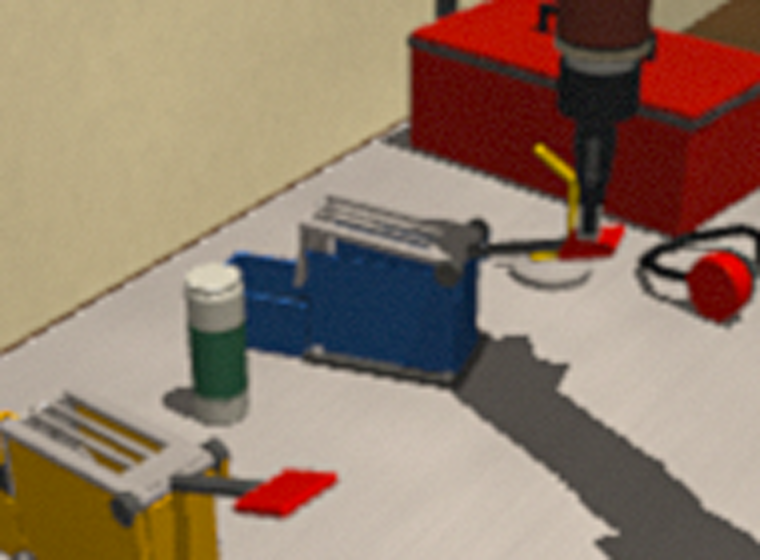

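The lid is lifting and the fingertips are centred on the pad, so I press on.

```bash
python3 -m inch '{"claw":[0,0,0,0,0,0,0,0,0,0,0,0],"delta_pos":[[0.006,0,0],[0.006,0,0],[0.006,0,0],[0.006,0,0],[0.006,0,0],[0.006,0,0],[0.006,0,0],[0.006,0,0],[0.006,0,0],[0.006,0,0],[0,0,0],[0,0,0]],"twist":[0,0,0,0,0,0,0,0,0,0,0,0]}'
```

```text
t: 4.55
tool_pos: [0.4724, -0.2372, 0.1265]
ee_rot: [0.381, 0.595, -0.38, 0.597]
force: [-0.5, -0.9, 7.5]
grip_width: -0.004
```

```bash
python3 -m inch '{"claw":[0,0,0,0],"delta_pos":[[0.003,0,0],[0.003,0,0],[0,0,0],[0,0,0]],"twist":[0,0,0,0]}'
cat > pic.py <<'E'
import sys,cv2
from h import *
k=sys.argv[1]
im=ctrl.camera("side")[:,:,::-1][110:250,220:410]
cv2.imwrite(f"pics/s{k}.png",cv2.resize(im,None,fx=4,fy=4,interpolation=cv2.INTER_CUBIC))
im=ctrl.camera("top")[:,:,::-1][110:250,310:490]
cv2.imwrite(f"pics/t{k}.png",cv2.resize(im,None,fx=4,fy=4,interpolation=cv2.INTER_CUBIC))
s=ctrl.sense();print(s["t"],np.round(s["tool_pos"],4),np.round(s["force"],1))
E
python3 pic.py 3
```

```text
t: 4.95
tool_pos: [0.4732, -0.2371, 0.1209]
ee_rot: [0.381, 0.594, -0.38, 0.597]
force: [1.5, 1.0, 9.4]
grip_width: -0.001
5.05 [ 0.4732 -0.237   0.121 ] [2.2 0.  8.5]
```

View pics/s3.png

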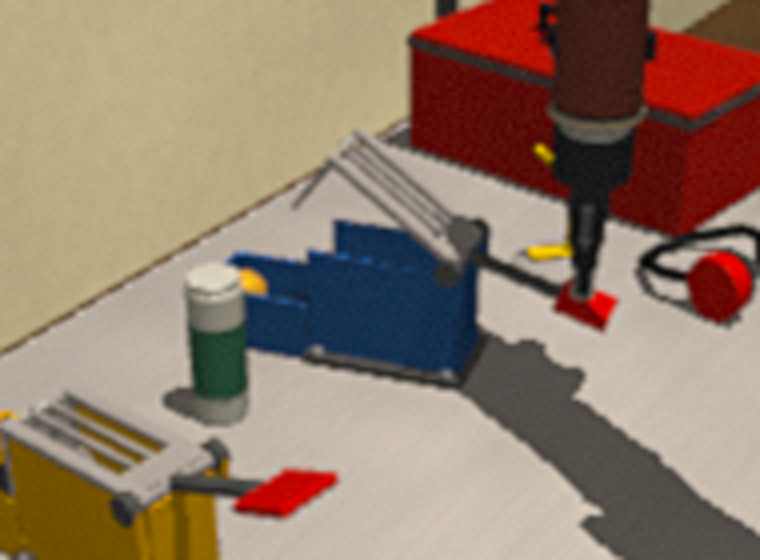

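View pics/t3.png

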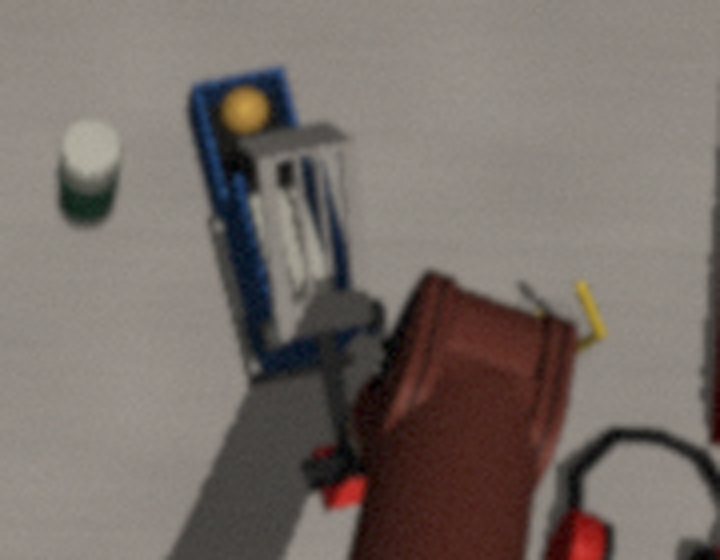

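The ball is already in the tray at (245,108) in the enlarged top view. At about 9 N the force shows no end stop yet, so I press on gently until it rises.

```bash
python3 -m inch '{"claw":[0,0,0,0],"delta_pos":[[0.002,0,0],[0.002,0,0],[0,0,0],[0,0,0]],"twist":[0,0,0,0]}'
```

```text
t: 5.45
tool_pos: [0.4738, -0.237, 0.1183]
ee_rot: [0.381, 0.594, -0.38, 0.598]
force: [-1.6, 3.9, 20.1]
grip_width: -0.003
```

```bash
python3 -m inch '{"claw":[0,0,0],"delta_pos":[[0.002,0,0],[0,0,0],[0,0,0]],"twist":[0,0,0]}'
```

```text
t: 5.75
tool_pos: [0.474, -0.237, 0.1175]
ee_rot: [0.381, 0.594, -0.38, 0.598]
force: [-5.8, 5.6, 32.4]
grip_width: 0.003
```

The force rose to 32 N while the tip hardly moved, so this is the end stop. I check that the ball is at rest and where it lies.

```bash
python3 -m inch '{"claw":[0,0,0,0,0],"delta_pos":[[-0.001,0,0],[0,0,0],[0,0,0],[0,0,0],[0,0,0]],"twist":[0,0,0,0,0]}'; python3 pic.py 4; python3 - <<'E'
from h import *
b=W(PZ,[.168,0,.041]); print((proj(b,"top")-[310,110])*4,(proj(b,"side")-[220,110])*4)
E
```

```text
t: 6.25
tool_pos: [0.4739, -0.237, 0.1179]
ee_rot: [0.381, 0.594, -0.38, 0.598]
force: [-4.9, 4.7, 26.8]
grip_width: -0.004
6.35 [ 0.4739 -0.237   0.1179] [-4.4  4.1 26.5]
[[238.88026045 113.02453836]] [[242.54821071 290.91256416]]
```

View pics/t4.png

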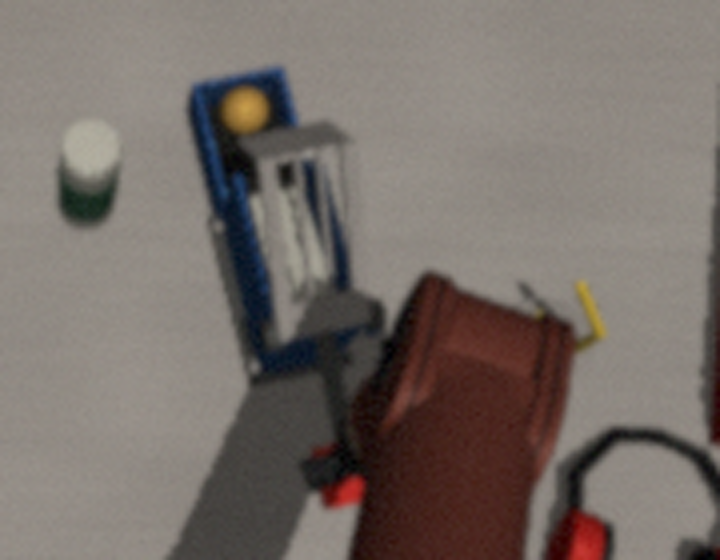

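View pics/s4.png

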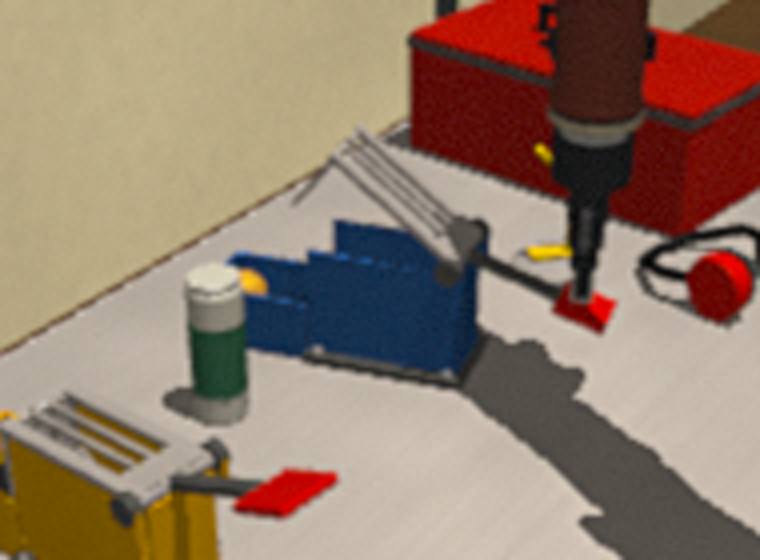

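The ball is at rest at (246,107), unchanged over the last 1.3 s and within a few mm of the predicted spot in the tray. Now I ease the lever up slowly.

```bash
python3 -m inch '{"claw":[0,0,0,0,0,0,0,0,0,0,0,0,0,0,0,0,0,0,0,0],"delta_pos":[[-0.002,0,0],[-0.003,0,0],[-0.003,0,0],[-0.003,0,0],[-0.003,0,0],[-0.003,0,0],[-0.003,0,0],[-0.003,0,0],[-0.003,0,0],[-0.003,0,0],[-0.003,0,0],[-0.003,0,0],[-0.003,0,0],[-0.003,0,0],[-0.003,0,0],[-0.003,0,0],[-0.003,0,0],[-0.003,0,0],[-0.003,0,0],[-0.003,0,0]],"twist":[0,0,0,0,0,0,0,0,0,0,0,0,0,0,0,0,0,0,0,0]}'
```

```text
t: 8.35
tool_pos: [0.4728, -0.237, 0.1747]
ee_rot: [0.381, 0.595, -0.38, 0.597]
force: [4.1, 0.5, 6.2]
grip_width: 0.002
```

```bash
python3 -m inch '{"claw":[0,0,0,0,0,0,0,0,0],"delta_pos":[[-0.002,0,0],[-0.002,0,0],[-0.002,0,0],[-0.0015,0,0],[-0.0015,0,0],[-0.0015,0,0],[-0.0015,0,0],[-0.0015,0,0],[-0.0015,0,0]],"twist":[0,0,0,0,0,0,0,0,0]}'
```

```text
t: 9.25
tool_pos: [0.4733, -0.2366, 0.1897]
ee_rot: [0.381, 0.595, -0.38, 0.598]
force: [4.7, 1.2, 4.6]
grip_width: -0.0
```

```bash
python3 -m inch '{"claw":[0,0,0,0,0,0,0,0,0,0,0,0],"delta_pos":[[-0.001,0,0],[-0.001,0,0],[-0.001,0,0],[-0.001,0,0],[-0.001,0,0],[-0.001,0,0],[-0.001,0,0],[-0.001,0,0],[-0.001,0,0],[-0.001,0,0],[0,0,0],[0,0,0]],"twist":[0,0,0,0,0,0,0,0,0,0,0,0]}'; python3 pic.py 5
```

```text
t: 10.45
tool_pos: [0.4732, -0.2365, 0.1995]
ee_rot: [0.381, 0.595, -0.38, 0.598]
force: [6.0, 1.2, 4.1]
grip_width: 0.001
10.55 [ 0.4732 -0.2365  0.1995] [5.3 0.1 4.3]
```

View pics/s5.png

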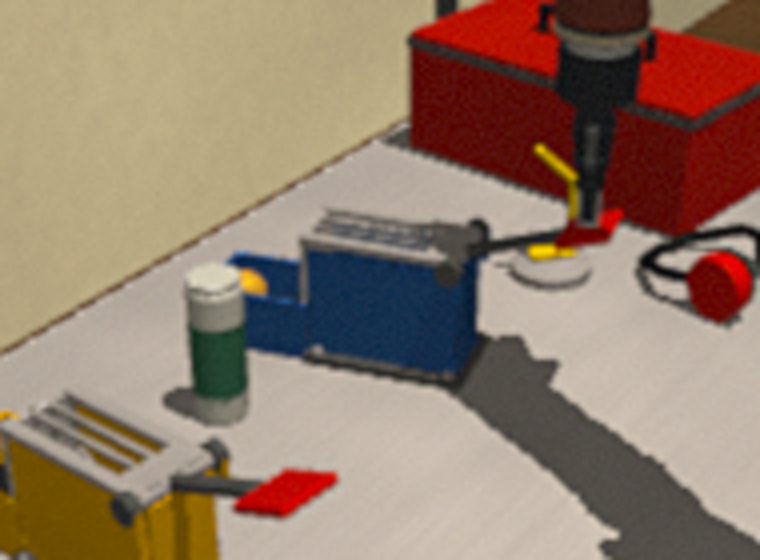

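The lid is nearly shut, with about 4 N still on the pad. I carry on at 1 mm per row until the force is gone.

```bash
python3 -m inch '{"claw":[0,0,0,0,0,0],"delta_pos":[[-0.001,0,0],[-0.001,0,0],[-0.001,0,0],[-0.001,0,0],[0,0,0],[0,0,0]],"twist":[0,0,0,0,0,0]}'
```

```text
t: 11.15
tool_pos: [0.4712, -0.2368, 0.2024]
ee_rot: [0.381, 0.596, -0.381, 0.596]
force: [3.8, 0.7, 3.5]
grip_width: -0.002
```

```bash
python3 -m inch '{"claw":[0,0,0,0,0,0],"delta_pos":[[-0.001,0,0],[-0.001,0,0],[-0.001,0,0],[-0.001,0,0],[0,0,0],[0,0,0]],"twist":[0,0,0,0,0,0]}'
```

```text
t: 11.75
tool_pos: [0.4711, -0.2369, 0.2063]
ee_rot: [0.381, 0.596, -0.381, 0.596]
force: [0.7, 0.2, -1.0]
grip_width: -0.002
```

Contact is released. I retreat straight up and then back along the approach path.

```bash
python3 -m inch '{"claw":[0,0,0,0,0,0,0,0,0,0,0,0,0,0,0,0,0,0,0,0],"delta_pos":[[-0.005,0,0],[-0.01,0,0],[-0.015,0,0],[-0.015,0,0],[-0.01,0,0],[0,-0.01,0.007],[0,-0.018,0.013],[0,-0.018,0.013],[0,-0.018,0.013],[0,-0.018,0.013],[0,-0.018,0.013],[0,-0.018,0.013],[0,-0.018,0.013],[0,-0.018,0.013],[0,-0.018,0.013],[0,-0.018,0.013],[0,-0.018,0.013],[0,-0.01,0.007],[0,0,0],[0,0,0]],"twist":[0,0,0,0,0,0,0,0,0,0,0,0,0,0,0,0,0,0,0,0]}'; python3 pic.py 6; python3 - <<'E'
import cv2
a=cv2.imread("pics/t6.png");b=cv2.imread("pics/tz.png")
E
```

```text
t: 13.75
tool_pos: [0.3396, -0.4703, 0.261]
ee_rot: [0.381, 0.596, -0.38, 0.596]
force: [-0.4, 1.1, -0.0]
grip_width: -0.003
13.85 [ 0.3403 -0.4699  0.2613] [ 0.1 -0.5  0.6]
```

View pics/s6.png

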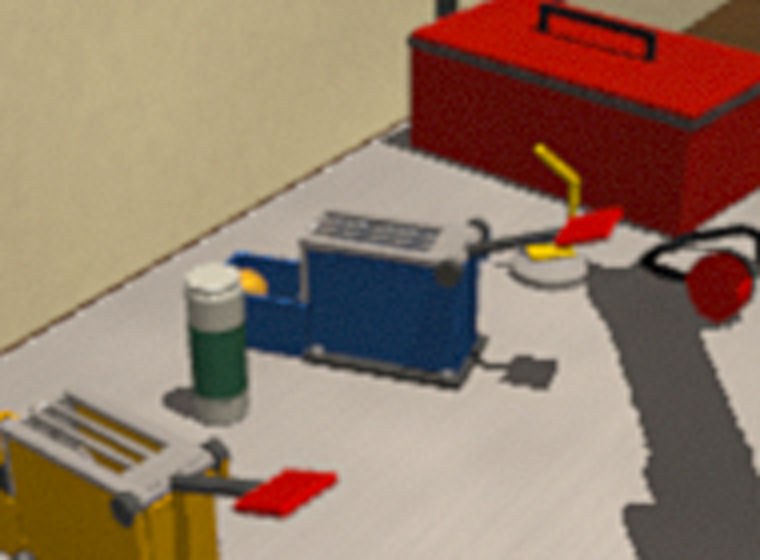

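View pics/t6.png

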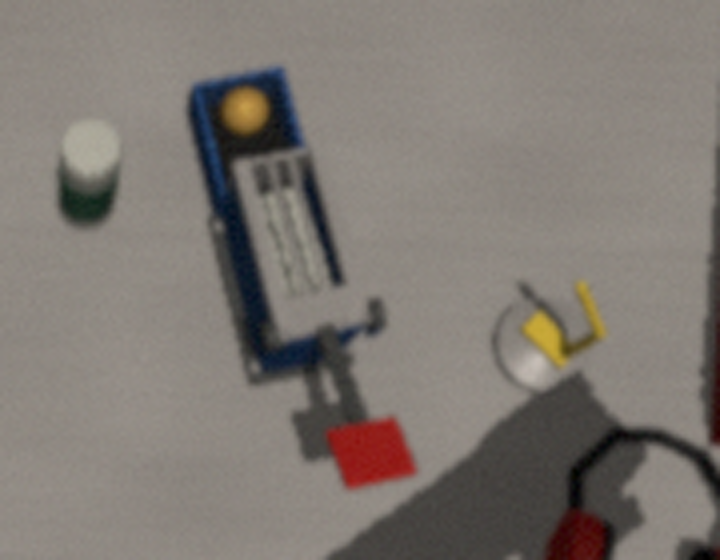

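The lid is shut, the ball is in the tray, and the pad is back at its first pixel position (top-left corner at about (392,218) both times). I hand the job in.

```bash
python3 -c "
from plant import ctrl
ctrl.job_done(); print(ctrl.sense()['t'])"
```

```text
the job is handed in; nothing more can be done
the job is handed in; nothing more can be done
```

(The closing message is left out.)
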